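# Weigh a casting charge and set it in the melting hearth

### The job

Make up a casting charge. Draw the handled crucible out of the firebrick hearth, stand it on the bench and put every metal casting button lying there into it; then weigh it: bring it level in under the balance's draught hood, set it gently in the centre of the pan and let go of it for two seconds. Finally slide it back into the hearth, the whole dish under the roof slab and the handle out through the mouth, and leave it standing there with the charge in it; do not knock the hood or the brickwork or press the pan down to its stop, and leave the other things on the bench where they are.

Things in the scene. Friction and masses are not known exactly. Their poses are not given: they have to be found in the camera images.
- crucible: melting crucible: a round white ceramic dish on a straight handle. Origin: centre of the dish's flat underside; z up; the handle points along -x. Dish: foot 70 mm across, rim 80 mm across outside and 70 mm inside, 40 mm high, inner floor 7 mm up. About 0.11 kg, balancing some 15 mm from the dish's axis towards the handle; stands by itself, empty or full. Starts in the hearth
- crucible_grip (a point): point in the crucible's wooden grip, 135 mm out from the dish's axis, 38 mm above the dish's underside; axes as the crucible's. The grip is a level bar 16 mm wide (y) and 18 mm high, from 90 to 200 mm out from the dish's axis; a thin steel rod joins it to the dish
- balance: precision balance, white plastic housing 185 mm wide, display at the front (-x). Origin: on the bench right under the pan's centre; housing from x -149 to +110 mm, front deck (display) 41 mm high, 46 mm high under the hood, a rear column behind. Fixed to the bench, left or right of the middle; the hearth is on the other side
- hood: clear draught hood over the balance pan, fixed to the housing; origin and axes as the balance's. Two side walls, inner faces 117 mm apart, and a flat roof with its underside 134 mm and its top 140 mm above the bench, from x -68 to +80 mm; open only at the front (-x)
- pan (a joint): how far the balance pan is pressed down (m): 0 empty, well damped spring 0.7 N per mm, stop at 0.010; the filled crucible presses it 2 to 5.5 mm
- pan_top (a point): centre of the upper face of the balance pan, a flat steel disc 92 mm across; 62 mm above the bench when empty
- hearth: melting hearth of pale firebrick: a flat floor 230 mm wide (y) and 255 mm long, 32 mm high, from x -115 to +140 mm, that carries the roofed chamber. Origin: on the bench under the middle of the chamber; its mouth faces -x. Fixed to the bench
- bricks: side walls, low back wall and roof slab of the hearth's chamber; origin and axes as the hearth's. Chamber 112 mm wide between the walls, from the mouth at x -75 mm to the back wall (only 32 mm high) at x +76 mm; roof underside 108 mm and top 124 mm above the bench; whole block 226 mm wide
- hearth_spot (a point): middle of the chamber on the hearth's floor, 32 mm above the bench; axes as the hearth's, -x out through the mouth
- button1: casting button, a silver-grey metal disc with a domed top, 25 mm across and 13 mm high, 20 to 43 g. Origin: centre of its flat underside. May be absent
- button2: casting button, a silver-grey metal disc with a domed top, 23 mm across and 13 mm high, 20 to 43 g. Origin: centre of its flat underside. May be absent
- button3: casting button, a silver-grey metal disc with a domed top, 25 mm across and 12 mm high, 20 to 43 g. Origin: centre of its flat underside. May be absent
- button4: casting button, a silver-grey metal disc with a domed top, 21 mm across and 12 mm high, 20 to 43 g. Origin: centre of its flat underside. May be absent
- button5: casting button, a silver-grey metal disc with a domed top, 22 mm across and 14 mm high, 20 to 43 g. Origin: centre of its flat underside. May be absent
- button6: casting button, a silver-grey metal disc with a domed top, 24 mm across and 14 mm high, 20 to 43 g. Origin: centre of its flat underside. May be absent
- flux_jar: bystander: small glass jar with a steel lid, 34 mm across, 42 mm high, standing among the buttons; origin under its centre
- wax: bystander: amber puck of beeswax, 42 mm across, 18 mm high, lying among the buttons; origin under its centre
- doming_block: bystander: dark steel dapping cube, 50 mm; origin under its centre
- glass_bowl: bystander: empty glass bowl, 104 mm across, 46 mm high; origin under its centre
- charcoal: bystander: black charcoal block, 65 x 105 x 32 mm; origin under its centre
- pliers: bystander: red-handled pliers lying flat, 150 mm long, 11 mm high, up to 45 mm wide; origin at the pivot, jaws 53 mm along +x, handles 95 mm along -x
- file: bystander: a slim scraper with a wooden handle, 170 mm long, lying along its x axis, handle 26 mm thick to -x; origin at mid-length

How it is judged:
By the outcome, as a careful person would: the job done as asked, in the order asked, and still so for the second after the job is handed in, with the robot touching nothing.
Of button1, button2, button3, button4, button5, button6 only 4 to 6 are there at a start; the rules pass over those that are not, and their reading is None.
At some moment in a run one of button1, button2, button3, button4, button5, button6 may be knocked a few centimetres aside while the robot is not near it.
It also fails if it takes over 210 s, if anything falls off the work surface, if the arm or the gripper's body presses on something with over 40 N, if the wrist force passes 120 N, or if a joint passes its speed limit or range.

### The arm

A 6-joint arm with a two-finger parallel gripper is mounted at the origin on the work surface. World frame = base frame: x ahead of the robot, y to its left, z up, the work surface at z = 0. Lengths are in m, angles in degrees, forces in N, time in s.
With the tool pointing down it reaches from about 0.25 to 0.725 m from the base axis. Payload 9.7 kg.
Tool frame: the origin (TCP) lies midway between the tips of the shut fingers; the grasp point (between the pads) lies bot.grasp_offset behind it (bot.grasp_offset is the distance from the TCP to the grasp point, in m); x points along the fingers, y is the direction in which the jaws open and shut, and the axes are right-handed (so a half turn about x gives the same grasp; the last joint's range is limited). The gripper opens to 85 mm and grips with 20 to 120 N. Pads are 22 mm wide; open, the fingers measure 114 mm over their backs; the gripper's body (76 mm by 85 mm) begins 54 mm behind the grasp point. The pads swing forward as they close: fully open they stand 13 mm farther back than shut.
Start: joints at [63.255, 4.979, 10.078, 95.1, 0, 90], TCP at [0.248, 0.491, 0.231] pointing down, gripper open.
Joint ranges: [-179.16, 179.16], [-48.56, 103.87], [-65.8, 70.77], [-126.05, 130.52], [-82.76, 87.17], [-180, 180]. Speed limits (degrees/s): [127.2, 127.2, 147.25, 180, 180, 180].

### API

Orientations are given as [roll, pitch, yaw] about the fixed x, y, z axes, in that order (R = Rz(yaw) Ry(pitch) Rx(roll)).
In Python, from workcell import status, camera, bot gives the robot as it stands.
- The arm moves only by the shell command python3 -m jog 'ROWS' [OPENING] [FORCE]. ROWS is text: rows parted by semicolons, each of 4 numbers parted by spaces: the shift along the tool's x, y, z in mm, then the turn about the tool's x in degrees. A call has exactly 8 rows; each row is the pose to reach, as a shift and turn from the pose commanded when the call began, along the tool's axes at that moment; what a row does not reach only later rows make up. A row lasts 1/8 s, in which the tool goes at most 62.5 mm and 10.7 degrees, less where a joint would pass 70% of its speed; a pose out of reach is approached as far as the arm can. A call with a gripper value outside its range is refused whole. OPENING is the opening, from 0 (shut) to 1 (fully open), set as the call begins (- or left out, the last holds). The fingers move at their own pace and stop on an object; FORCE is the grip in N (left out, the last holds). Time passes only in rows, so rows that repeat a pose let the fingers close, or fill a call up. It gives the time, the measured TCP pose, the force and the opening at its end, in the units of the state.
- status.get_obs(): the state, without advancing time (a new reading comes with each control period).
- camera(name): name is "scene" or "top" or "wrist"; returns a dict with "color" (420x560x3 uint8, red, green, blue), "vfov" (degrees; the focal length in pixels is half the picture's height over the tangent of half this angle, whatever the lens; pixels are square), "cx", "cy" (the principal point, pixels), "rvec" (rotation vector, rad) and "tvec" (3), from world to camera coordinates, as OpenCV has them. Camera axes: x right, y down, z forward; pixel columns grow to the right and rows downward; lengths in m; the calibration is good to about 2 mm. The wrist camera is an equidistant fisheye: a pixel r from the principal point sees the ray r / f radians off the axis. A picture is of the moment at which its call begins. There is no depth.
- bot.job_done(): hands the job in, once; it reports no verdict.
The state is a dict: "time": time; "q": joint angles; "qd": joint speeds; "joint_efforts": joint torques, N m; "ee_pos": TCP position; "tcp_rot": TCP orientation; "wrist_force": force on the tool from outside, world axes, zero at the start; "torque": the same for the moment, N m; "opening": finger opening in m.
Only numpy, scipy, OpenCV 4.12 (cv2) and the standard library are available. Lean on these libraries where they do the work, as an engineer would, in place of code of your own. Each camera call takes 0.05 s, during which the arm holds its last target. There are 200 camera calls.

## Working session

There is one attempt and no reset: what is moved stays moved. The work goes in short steps, Python scripts to look and compute and a shell command to move; the robot and the scene stay as the last step left them, time stands still between calls to the robot, and variables do not carry over. Pictures are saved under pics/ and viewed, about 12 in all and at most 16, crops included, and the job is handed in when it is done.

```bash
ls; mkdir -p pics; cat > h.py <<'E'
import numpy as np, cv2
from workcell import status, camera, bot
from scipy.spatial.transform import Rotation as R
def snap(n,f=None):
    c=camera(n)
    if f: cv2.imwrite('pics/'+f,c['color'][:,:,::-1])
    c['n']=n; c['f']=210/np.tan(np.radians(c['vfov']/2)); c['R']=cv2.Rodrigues(np.array(c['rvec'],float))[0]; c['t']=np.array(c['tvec'],float).ravel(); return c
def ray(c,u,v):
    x,y=(u-c['cx'])/c['f'],(v-c['cy'])/c['f']
    if c['n']=='wrist':
        r=np.hypot(x,y); s=np.sin(r)/r if r>1e-9 else 1; d=np.array([x*s,y*s,np.cos(r)])
    else: d=np.array([x,y,1.])
    return -c['R'].T@c['t'], c['R'].T@d
def onz(c,u,v,z):
    o,d=ray(c,u,v); return o+d*(z-o[2])/d[2]
def proj(c,p):
    q=c['R']@np.array(p,float)+c['t']
    if c['n']=='wrist':
        r=np.hypot(q[0],q[1]); k=np.arctan2(r,q[2])/max(r,1e-9)
        return np.array([c['cx']+c['f']*q[0]*k,c['cy']+c['f']*q[1]*k])
    return np.array([c['cx'],c['cy']])+c['f']*q[:2]/q[2]
def tool(): 
    s=status.get_obs(); return np.array(s['ee_pos']),R.from_euler('xyz',s['tcp_rot'],degrees=True).as_matrix()
E
python3 - <<'E'
from h import *
s=status.get_obs()
for k,v in s.items(): print(k,v)
print(bot.grasp_offset); p,M=tool(); print(M.round(3))
for n in('scene','top','wrist'):
    c=snap(n,n+'0.png'); print(n,c['f'],c['cx'],c['cy'],ray(c,c['cx'],c['cy']))
E
```

```text
pics
time 0.0
q [ 6.32562907e+01  5.01050469e+00  1.00339601e+01  9.50993364e+01
 -1.44641634e-03  9.00022117e+01]
qd [-0.09738495  0.06985567  0.041648   -0.01005724  0.14569482 -0.00064119]
joint_efforts [ 4.52435243e-04 -5.20385706e+01  4.64806759e+01  1.62586867e-02
  2.36220387e-06  1.07583821e-05]
ee_pos [0.24740247 0.49095563 0.23058436]
tcp_rot [ -88.9057696    89.92410522 -115.65168958]
wrist_force [0.10434557 0.09037555 0.51966724]
torque [-0.05575775 -0.01636199  0.05980277]
opening 0.0855404516330065
0.0187
[[-0.001  0.45   0.893]
 [-0.001  0.893 -0.45 ]
 [-1.    -0.001  0.   ]]
scene 441.6933284135337 272.5542289019441 212.11275202819346 (array([0.8918683 , 0.65987645, 0.8003535 ]), array([-0.32049701, -0.64028699, -0.69807896]))
top 402.4519686736008 274.8642325332231 210.21944974699286 (array([ 0.40254136, -0.00844015,  1.17721566]), array([ 0.14081659, -0.00776552, -0.99000524]))
wrist 325.19226210127806 277.5816371034169 216.756840319092 (array([0.17504677, 0.52715284, 0.37301813]), array([ 0.27974824, -0.14237498, -0.94945789]))
```

View pics/top0.png

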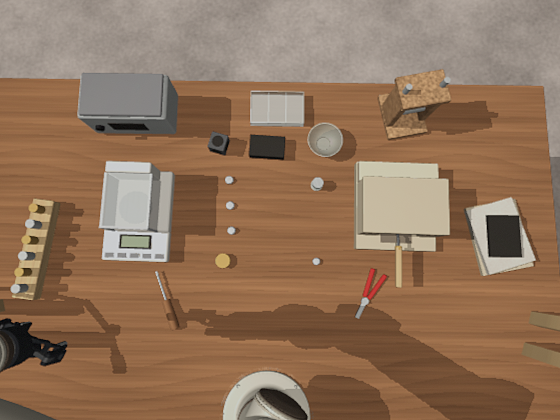

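View pics/scene0.png

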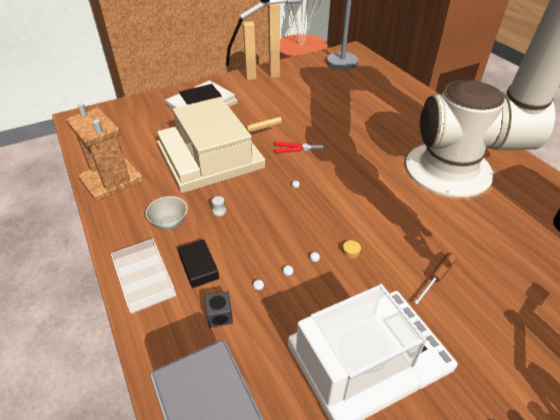

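Top view: the balance is on the left (135,210) and the hearth on the right (400,205), with its handle out towards the robot at (399,265). Silver buttons are at (229,180), (230,206), (232,231) and (316,262). The jar is at (317,184), wax (223,261), file (167,300) and pliers (370,292).

```bash
python3 - <<'E'
from h import *
a=cv2.imread('pics/top0.png'); 
l=cv2.resize(a[155:270,90:185],None,fx=4,fy=4,interpolation=cv2.INTER_CUBIC)
r=cv2.resize(a[155:295,345:455],None,fx=4,fy=4,interpolation=cv2.INTER_CUBIC)
H=max(l.shape[0],r.shape[0]); o=np.zeros((H,l.shape[1]+r.shape[1],3),np.uint8); o[:l.shape[0],:l.shape[1]]=l; o[:r.shape[0],l.shape[1]:]=r
cv2.imwrite('pics/c1.png',o); print(o.shape)
c=snap('top'); im=c['color']; hsv=cv2.cvtColor(im,cv2.COLOR_RGB2HSV)
m=((hsv[...,1]<50)&(hsv[...,2]>120)).astype(np.uint8); m[:150]=0;m[350:]=0
n,L,S,C=cv2.connectedComponentsWithStats(m)
for s,q in zip(S[1:],C[1:]):
    if 15<s[4]<400: print(s,q.round(1),onz(c,*q,.008).round(4))
for nm,u,v,z in(('jar',317,184,.042),('wax',223,261,.018),('bowl',325,140,.03),('pliers',370,298,.006),('file',167,300,.01),('ch',267,147,.032),('ddb',218,143,.05)): print(nm,onz(c,u,v,z).round(3))
E
```

```text
(560, 820, 3)
[312 150  27   7 118] [326.  152.4] [ 0.746 -0.169  0.008]
[549 150  11  10  78] [554.1 153.3] [ 0.7533 -0.8575  0.008 ]
[356 171   2  37  68] [356.5 190.2] [ 0.6318 -0.2585  0.008 ]
[225 176   8   8  52] [228.5 179.5] [0.659  0.1209 0.008 ]
[311 177  13  14 129] [316.8 183.4] [ 0.6509 -0.1409  0.008 ]
[433 183   7   6  17] [436.1 185. ] [ 0.6508 -0.496   0.008 ]
[555 182   5   6  17] [556.9 184.9] [ 0.6561 -0.8575  0.008 ]
[226 201   8   9  54] [229.4 204.9] [0.5829 0.1161 0.008 ]
[151 207   5  12  17] [152.4 213.2] [0.5553 0.3402 0.008 ]
[ 25 219  10   9  69] [ 29.2 223. ] [0.5219 0.6954 0.008 ]
[150 222   5   7  16] [152.1 225.4] [0.5196 0.3393 0.008 ]
[227 226   8   9  51] [230.7 229.9] [0.5092 0.1103 0.008 ]
[121 236  28  12 293] [134.4 241.3] [0.4727 0.3876 0.008 ]
[412 237  23  14 264] [423.8 243.8] [ 0.4757 -0.4521  0.008 ]
[400 244   7   6  26] [403.5 245.8] [ 0.4694 -0.3929  0.008 ]
[ 18 251  10   9  68] [ 22.2 255.2] [0.4289 0.7065 0.008 ]
[312 258   8   7  45] [315.9 260.9] [ 0.4227 -0.1377  0.008 ]
[155 271  12  29  68] [160.4 285.1] [0.3489 0.3062 0.008 ]
[ 11 284   9   9  70] [ 14.9 288.2] [0.3358 0.7177 0.008 ]
[356 297  13  22 114] [361.9 306.3] [ 0.2962 -0.2682  0.008 ]
jar [ 0.642 -0.138  0.042]
wax [0.419 0.129 0.018]
bowl [ 0.777 -0.163  0.03 ]
pliers [ 0.319 -0.292  0.006]
file [0.308 0.285 0.01 ]
ch [0.753 0.008 0.032]
ddb [0.757 0.15  0.05 ]
```

View pics/c1.png

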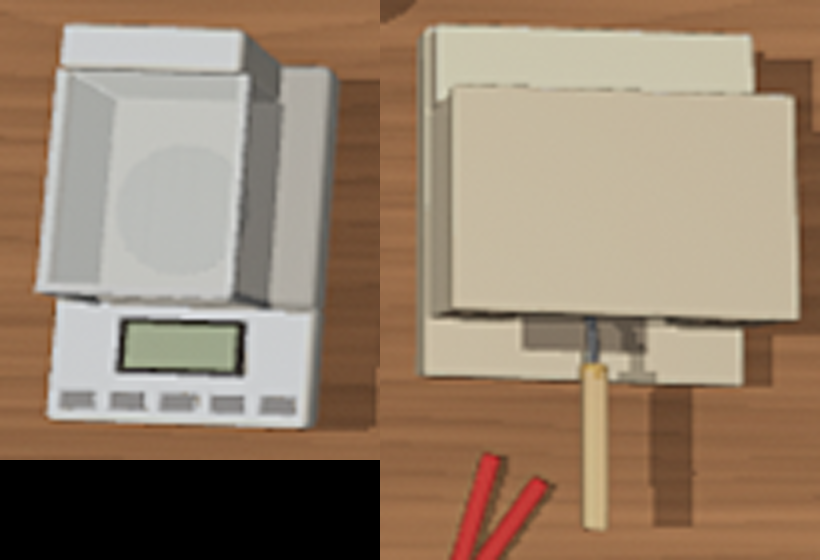

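View pics/wrist0.png

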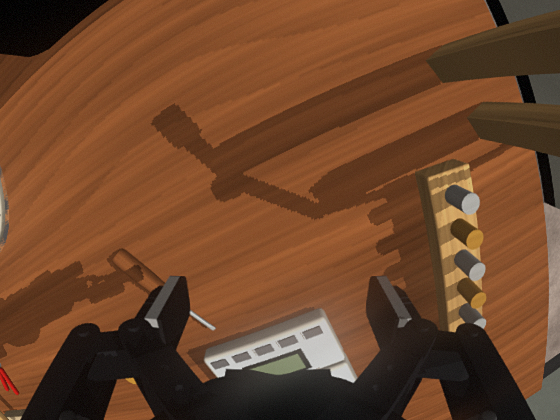

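The crop shows: the pan disc at crop (180,210), i.e. pixel (135,207); hood roof corners at (38,291), (235,302), (57,70) and (247,73); hearth roof and floor corners, and the grip running straight from (594,364) to (595,528). The wrist view shows only the file, the balance front and a rack.

```bash
python3 - <<'E'
from h import *
c=snap('top')
P=lambda u,v,z,o:onz(c,o+u/4-.4,155+v/4-.4,z)
ang=lambda a,b:np.degrees(np.arctan2(*(a-b)[[1,0]]))
def rep(n,fl,fr,bl,br,z,o):
    q=[P(*k,z,o) for k in(fl,fr,bl,br)]
    print(n,[x[:2].round(4) for x in q],'yaws',[round(ang(q[i],q[j]),2) for i,j in((2,0),(3,1))],round(ang(q[0],q[1])-90,2),round(ang(q[2],q[3])-90,2),'w',np.linalg.norm(q[0]-q[1]).round(4),'l',np.linalg.norm(q[0]-q[2]).round(4),'ctr',np.mean(q,0).round(4),'front',((q[0]+q[1])/2).round(4))
rep('hfloor',(424,375),(743,384),(433,27),(751,35),.032,345-95)
rep('hroof',(452,312),(798,320),(452,87),(795,96),.124,345-95)
rep('hoodroof',(38,291),(235,302),(57,70),(247,73),.140,90)
q=[P(*k,.041,90) for k in((48,416),(308,427))];print('balfront',q,np.linalg.norm(q[0]-q[1]))
print('pan',P(180,210,.062,90))
for a in((594,364),(595,528)): print('grip',P(*a,.079,250))
E
```

```text
hfloor [array([ 0.459 , -0.2481]), array([ 0.4554, -0.4753]), array([ 0.7133, -0.2589]), array([ 0.7106, -0.4926])] yaws [np.float64(-2.44), np.float64(-3.87)] -0.91 -0.66 w 0.2272 l 0.2545 ctr [ 0.5845 -0.3687  0.032 ] front [ 0.4572 -0.3617  0.032 ]
hroof [array([ 0.496, -0.248]), array([ 0.4935, -0.476 ]), array([ 0.6471, -0.2508]), array([ 0.6442, -0.4814])] yaws [np.float64(-1.09), np.float64(-2.06)] -0.61 -0.74 w 0.228 l 0.1512 ctr [ 0.5702 -0.364   0.124 ] front [ 0.4947 -0.362   0.124 ]
hoodroof [array([0.4996, 0.4358]), array([0.4941, 0.3089]), array([0.6454, 0.434 ]), array([0.6451, 0.3094])] yaws [np.float64(-0.71), np.float64(0.21)] -2.49 -0.13 w 0.127 l 0.1458 ctr [0.571 0.372 0.14 ] front [0.4968 0.3723 0.14  ]
balfront [array([0.42139207, 0.46486932, 0.041     ]), array([0.4159201 , 0.28344533, 0.041     ])] 0.1815064888092302
pan [0.56485575 0.37462396 0.062     ]
grip [ 0.46557667 -0.35464985  0.079     ]
grip [ 0.35544182 -0.3518548   0.079     ]
```

```bash
cat > go.py <<'E'
from h import *
import sys
# usage: go.py x y z yaw(of tool y, world deg): prints shift in tool axes (mm) and turn
p,M=tool(); t=np.array([float(a) for a in sys.argv[1:4]]); d=M.T@(t-p)*1000
y=np.degrees(np.arctan2(M[1,1],M[0,1]))
print('at',p.round(4),'yaw',y.round(2),'shift',d.round(1),'turn',round(-(float(sys.argv[4])-y),1) if len(sys.argv)>4 else '')
E
python3 go.py .4205 -.3535 .2 88.5
```

```text
at [0.2475 0.4911 0.2309] yaw 63.25 shift [  31.4 -676.3  534.6] turn -25.2
```

```bash
python3 -m jog '0 -48 38 0;0 -96 76 -8;0 -144 114 -16;0 -192 152 -25.2;0 -240 190 -25.2;0 -288 228 -25.2;0 -336 266 -25.2;0 -370 293 -25.2' 0.6 100; python3 go.py .4205 -.3535 .2 88.5
```

```text
time: 1.25
ee_pos: [0.3426, 0.0267, 0.2315]
tcp_rot: [-3.8, 89.9, -5.4]
wrist_force: [1.3, 0.6, 0.7]
opening: 0.0512
at [0.3426 0.0267 0.2315] yaw 88.37 shift [  31.6 -377.8   88.6] turn -0.1
```

```bash
python3 -m jog '0 -50 12 0;0 -100 24 0;5 -150 36 0;10 -205 48 0;15 -260 60 0;20 -315 74 0;28 -360 86 0;31.6 -377.8 88.6 0'; python3 - <<'E'
from h import *
c=snap('wrist','w1.png'); p,M=tool(); print(p)
for q in((.4656,-.3546,.079),(.3554,-.3518,.079)): print(proj(c,q))
c=snap('top','top1.png'); 
E
```

```text
time: 2.25
ee_pos: [0.4208, -0.353, 0.1983]
tcp_rot: [143.8, 89.9, 142.1]
wrist_force: [0.5, 0.1, -0.0]
opening: 0.0514
[ 0.42081012 -0.35358214  0.19793684]
[277.46246095 258.97148891]
[277.02672435 132.56811272]
```

View pics/w1.png

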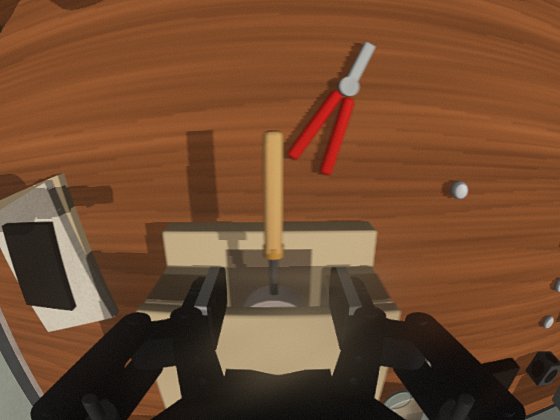

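The wrist view shows the grip centred at column ~273, rows 132–258, against a prediction of 277, so the handle is about 2 mm further to -y. The dish rim is at (272,298).

```bash
python3 -m jog '30 -2 0 0;60 -2 0 0;90 -2 0 0;115 -2 0 0;130 -2 0 0;140 -2 0 0;147 -2 0 0;147 -2 0 0'; python3 -m jog '0 0 0 0;0 0 0 0;0 0 0 0;0 0 0 0;0 0 0 0;0 0 0 0;0 0 0 0;0 0 0 0' 0 110; python3 go.py .4205 -.3555 .051 88.5
```

```text
time: 3.35
ee_pos: [0.421, -0.3531, 0.0528]
tcp_rot: [44.9, 90.0, 43.3]
wrist_force: [-1.6, 0.1, -0.5]
opening: 0.0515
time: 4.35
ee_pos: [0.421, -0.3533, 0.0528]
tcp_rot: [-44.7, 90.0, -46.3]
wrist_force: [0.1, -0.7, 3.7]
opening: 0.0142
at [ 0.421  -0.3533  0.0528] yaw 88.45 shift [ 1.8 -2.3 -0.5] turn -0.0
```

```bash
python3 -m jog '-3 0 0 0;-6 0 0 0;-9 0 0 0;-12 0 0 0;-12 0 0 0;-12 0 0 0;-12 0 0 0;-12 0 0 0'; python3 - <<'E'
from h import *
s=status.get_obs(); print(s['ee_pos'],s['wrist_force'],s['torque'])
c=snap('scene'); a=cv2.resize(c['color'][80:200,130:330],None,fx=3.5,fy=3.5,interpolation=cv2.INTER_CUBIC)
w=snap('wrist')['color'][110:400,140:420]; w=cv2.resize(w,(400,420))[:, :]
o=np.hstack([a[:420,:390],w]); cv2.imwrite('pics/l1.png',o[:,:,::-1])
E
```

```text
time: 5.35
ee_pos: [0.4209, -0.3531, 0.0646]
tcp_rot: [144.2, 90.0, 142.7]
wrist_force: [0.9, -0.3, -0.8]
opening: 0.014
[ 0.42094817 -0.35313788  0.06460387] [ 0.88912713 -0.29332452 -0.8114658 ] [0.01374447 0.15217442 0.01162516]
```

View pics/l1.png

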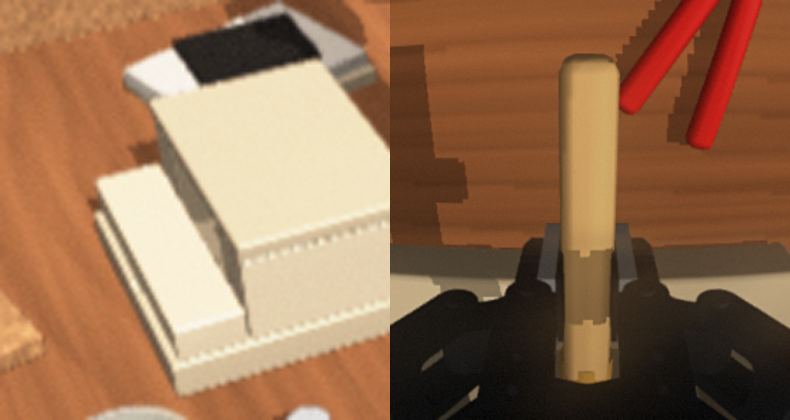

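Held: the bar sits between the pads, and the wrist force and moment match a lifted crucible. Now I'll draw it out.

```bash
python3 -m jog '0 0 -15 0;0 0 -35 0;0 0 -55 0;0 0 -75 0;0 0 -95 0;0 0 -110 0;-8 0 -125 0;-20 0 -130 0'; python3 -m jog '-20 0 0 0;-40 0 0 0;-50 30 0 0;-50 60 0 0;-50 90 10 0;-50 120 20 0;-50 150 30 0;-50 180 40 0';python3 go.py .385 -.04 .14 90
```

```text
time: 6.45
ee_pos: [0.2902, -0.3496, 0.0854]
tcp_rot: [155.3, 90.0, 153.7]
wrist_force: [-0.2, 0.1, -1.3]
opening: 0.0142
time: 7.45
ee_pos: [0.3365, -0.1699, 0.1358]
tcp_rot: [-18.7, 89.9, -20.2]
wrist_force: [-0.7, 0.7, -0.2]
opening: 0.0139
at [ 0.3365 -0.1699  0.1358] yaw 88.47 shift [ -4.2 131.2  45. ] turn -1.5
```

```bash
python3 -m jog '0 30 10 0;0 60 20 0;0 90 30 0;0 120 40 0;0 131 45 -1.5;0 131 45 -1.5;0 131 45 -1.5;0 131 45 -1.5'; python3 -m jog '20 0 0 0;40 0 0 0;60 0 0 0;80 0 0 0;95 0 0 0;105 0 0 0;111 0 0 0;111 0 0 0'; python3 - <<'E'
from h import *
s=status.get_obs(); print(s['wrist_force'],s['torque'])
c=snap('scene'); a=cv2.resize(c['color'][100:300,130:430],None,fx=2.6,fy=2.6,interpolation=cv2.INTER_CUBIC)
cv2.imwrite('pics/s2.png',a[:,:,::-1])
E
python3 go.py .385 -.04 .021 90
```

```text
time: 8.45
ee_pos: [0.3842, -0.0418, 0.1348]
tcp_rot: [-79.8, 90.0, -79.9]
wrist_force: [-0.8, 0.4, -0.7]
opening: 0.0141
time: 9.45
ee_pos: [0.3844, -0.0411, 0.0237]
tcp_rot: [179.7, 90.0, 179.7]
wrist_force: [-0.1, 0.7, -0.9]
opening: 0.0142
[-0.11608769  0.73431975 -0.89365761] [ 0.00626878  0.10111332 -0.02247004]
at [ 0.3845 -0.0411  0.024 ] yaw 89.95 shift [3.  1.1 0.5] turn -0.0
```

View pics/s2.png

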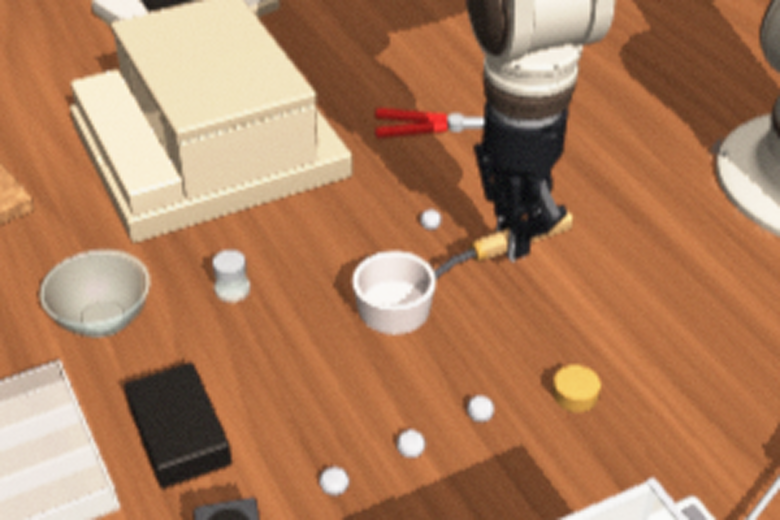

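The dish is held level just above the bench and the area is clear. The four buttons are still in place and nothing hides others in this view.

```bash
python3 -m jog '1 0 0 0;1.5 0 0 0;2 0 0 0;2.5 0 0 0;3 0 0 0;3 0 0 0;3 0 0 0;3 0 0 0';  python3 -m jog '0 0 0 0;0 0 0 0;0 0 0 0;0 0 0 0;-30 0 0 0;-80 0 0 0;-130 0 0 0;-150 0 0 0' 0.5 60; python3 - <<'E'
from h import *
c=snap('top','top2.png'); im=c['color']; hsv=cv2.cvtColor(im,cv2.COLOR_RGB2HSV)
m=((hsv[...,1]<60)&(hsv[...,2]>110)).astype(np.uint8)
n,L,S,C=cv2.connectedComponentsWithStats(m)
for s,q in zip(S[1:],C[1:]):
    p=onz(c,*q,.006)
    if 20<s[4]<800 and .25<p[0]<.75 and -.24<p[1]<.26: print(s,q.round(1),p.round(4),onz(c,*q,.04).round(4))
E
python3 go.py .423 -.138 .15 90
```

```text
time: 10.5
ee_pos: [0.3844, -0.0411, 0.0208]
tcp_rot: [-16.2, 90.0, -16.3]
wrist_force: [-4.1, 0.9, 4.8]
opening: 0.0139
time: 11.5
ee_pos: [0.3853, -0.0412, 0.1736]
tcp_rot: [-5.8, 89.8, -5.9]
wrist_force: [0.7, 0.2, -1.5]
opening: 0.0431
[225 176   8   8  52] [228.5 179.5] [0.6594 0.1211 0.006 ] [0.652  0.1173 0.04  ]
[311 177  13  14 131] [316.8 183.4] [ 0.6512 -0.1412  0.006 ] [ 0.6439 -0.1373  0.04  ]
[226 201   8   9  55] [229.4 205. ] [0.583  0.1162 0.006 ] [0.5778 0.1126 0.04  ]
[270 213  28  29 608] [283.7 227.1] [ 0.5197 -0.044   0.006 ] [ 0.5163 -0.043   0.04  ]
[227 226   8   9  52] [230.7 230. ] [0.5091 0.1104 0.006 ] [0.506  0.1069 0.04  ]
at [ 0.3856 -0.0412  0.1749] yaw 89.95 shift [ 25.1 -96.8  37.3] turn -0.0
```

```bash
python3 -m jog '0 -50 19 0;0 -96.8 37.3 0;40 -96.8 37.3 0;80 -96.8 37.3 0;120 -96.8 37.3 0;145 -96.8 37.3 0;163 -96.8 37.3 0;170 -96.8 37.3 0'; python3 -m jog '0 0 0 0;0 0 0 0;0 0 0 0;0 0 0 0;0 0 0 0;0 0 0 0;-20 0 0 0;-70 0 0 0' 0 60; python3 go.py .5175 -.06 .08 90
```

```text
time: 12.55
ee_pos: [0.4211, -0.1377, -0.0004]
tcp_rot: [162.9, 89.9, 162.8]
wrist_force: [-0.4, 0.7, 0.5]
opening: 0.0429
time: 13.55
ee_pos: [0.42, -0.1373, 0.0694]
tcp_rot: [161.8, 89.7, 161.8]
wrist_force: [-0.5, -0.7, 0.3]
opening: 0.0181
at [ 0.42   -0.1373  0.0694] yaw 89.96 shift [-10.9  77.4  97.4] turn -0.0
```

```bash
python3 -m jog '-15 30 30 0;-15 60 60 0;-15 85 90 0;-15 94 110 0;5 94 110 0;20 94 110 0;27 94 110 0;27 94 110 0'; python3 -m jog '0 0 0 0;0 0 0 0;0 0 0 0;0 0 0 0;-20 0 0 0;-60 0 0 0;-107 0 0 0;-107 0 0 0' 0.4; python3 go.py .509 .110 .15 90
```

```text
time: 14.55
ee_pos: [0.5312, -0.0441, 0.0434]
tcp_rot: [176.6, 90.0, 176.6]
wrist_force: [0.6, -0.4, -0.5]
opening: 0.018
time: 15.55
ee_pos: [0.5334, -0.0441, 0.1547]
tcp_rot: [-4.8, 89.6, -4.8]
wrist_force: [-0.1, -0.7, -1.0]
opening: 0.0344
at [ 0.5334 -0.0441  0.1547] yaw 89.95 shift [  4.5 154.1 -24.6] turn -0.0
```

```bash
cat > b.py <<'E'
from h import *
c=snap('top'); im=c['color']; hsv=cv2.cvtColor(im,cv2.COLOR_RGB2HSV)
m=((hsv[...,1]<60)&(hsv[...,2]>110)).astype(np.uint8)
n,L,S,C=cv2.connectedComponentsWithStats(m)
for s,q in zip(S[1:],C[1:]):
    p=onz(c,*q,.006)
    if 20<s[4]<800 and .25<p[0]<.75 and -.24<p[1]<.26: print(s[4],q.round(1),p.round(4))
print(status.get_obs()['ee_pos'].round(4))
E
python3 b.py
```

```text
52 [228.5 179.5] [0.6594 0.1211 0.006 ]
54 [229.4 204.9] [0.5832 0.1163 0.006 ]
49 [227.7 217.6] [0.5456 0.1203 0.006 ]
[ 0.5326 -0.0441  0.1523]
```

A button has been knocked from (.509,.110) to (.546,.120), so I'm picking it there.

```bash
python3 -m jog '0 60 5 0;0 120 10 0;0 164 14 0;40 164 14 0;90 164 14 0;125 164 14 0;143 164 14 0;147 164 14 0' 0.5; python3 -m jog '0 0 0 0;0 0 0 0;0 0 0 0;0 0 0 0;0 0 0 0;0 0 0 0;-20 0 0 0;-80 0 0 0' 0 60; python3 go.py .5035 -.043 .08 90
```

```text
time: 16.6
ee_pos: [0.5451, 0.1198, 0.0025]
tcp_rot: [-167.4, 89.9, -167.4]
wrist_force: [0.4, -0.1, -0.1]
opening: 0.0426
time: 17.6
ee_pos: [0.5439, 0.1196, 0.0817]
tcp_rot: [-167.7, 89.7, -167.7]
wrist_force: [1.5, 0.6, 0.2]
opening: 0.0195
at [0.5439 0.1196 0.0817] yaw 89.96 shift [   2.2 -162.6  -40.3] turn -0.0
```

```bash
python3 -m jog '0 -50 -10 0;0 -100 -25 0;0 -150 -35 0;0 -163 -40 0;20 -163 -40 0;32 -163 -40 0;39 -163 -40 0;39 -163 -40 0'; python3 -m jog '0 0 0 0;0 0 0 0;0 0 0 0;0 0 0 0;-20 0 0 0;-60 0 0 0;-107 0 0 0;-107 0 0 0' 0.4; python3 b.py
```

```text
time: 18.6
ee_pos: [0.5055, -0.0425, 0.0443]
tcp_rot: [173.7, 90.0, 173.7]
wrist_force: [-0.6, -0.5, 0.4]
opening: 0.0193
time: 19.6
ee_pos: [0.5074, -0.0431, 0.1556]
tcp_rot: [-4.7, 89.6, -4.8]
wrist_force: [-0.3, -0.4, -0.6]
opening: 0.0344
52 [228.5 179.5] [0.6594 0.1211 0.006 ]
55 [229.4 204.8] [0.5834 0.1163 0.006 ]
[ 0.5066 -0.0431  0.1532]
```

```bash
python3 -m jog '0 50 25 0;0 100 50 0;0 159 78 0;40 159 78 0;90 159 78 0;125 159 78 0;143 159 78 0;147.5 159 78 0' 0.5; python3 -m jog '0 0 0 0;0 0 0 0;0 0 0 0;0 0 0 0;0 0 0 0;0 0 0 0;-20 0 0 0;-80 0 0 0' 0 60; python3 -m jog '0 -50 -20 0;0 -100 -40 0;0 -140 -60 0;0 -151 -66 0;20 -151 -66 0;32 -151 -66 0;39 -151 -66 0;39 -151 -66 0'; python3 -m jog '0 0 0 0;0 0 0 0;0 0 0 0;0 0 0 0;-20 0 0 0;-60 0 0 0;-107 0 0 0;-107 0 0 0' 0.4; python3 b.py
```

```text
time: 20.65
ee_pos: [0.5831, 0.1158, 0.003]
tcp_rot: [-168.4, 89.9, -168.5]
wrist_force: [-0.6, -0.0, -0.5]
opening: 0.0425
time: 21.65
ee_pos: [0.5818, 0.1156, 0.082]
tcp_rot: [-168.4, 89.6, -168.4]
wrist_force: [1.1, 0.1, 1.1]
opening: 0.0203
time: 22.65
ee_pos: [0.5175, -0.0346, 0.0447]
tcp_rot: [173.2, 89.9, 173.2]
wrist_force: [-1.0, 0.9, -0.1]
opening: 0.02
time: 23.65
ee_pos: [0.5194, -0.0351, 0.1561]
tcp_rot: [-3.9, 89.6, -3.9]
wrist_force: [0.4, 0.1, 0.7]
opening: 0.0346
52 [228.5 179.5] [0.6594 0.1211 0.006 ]
[ 0.5186 -0.035   0.1538]
```

```bash
python3 -m jog '0 40 40 0;0 80 80 0;0 120 115 0;0 156 142 0;55 156 142 0;105 156 142 0;138 156 142 0;148 156 142 0' 0.5; python3 -m jog '0 0 0 0;0 0 0 0;0 0 0 0;0 0 0 0;0 0 0 0;0 0 0 0;-20 0 0 0;-80 0 0 0' 0 60; python3 -m jog '0 -45 -40 0;0 -90 -80 0;0 -135 -115 0;0 -173 -142 0;20 -173 -142 0;32 -173 -142 0;39 -173 -142 0;39 -173 -142 0'; python3 -m jog '0 0 0 0;0 0 0 0;0 0 0 0;0 0 0 0;-20 0 0 0;-60 0 0 0;-107 0 0 0;-107 0 -60 0' 0.4; python3 b.py; python3 - <<'E'
from h import *
cv2.imwrite('pics/a.png',np.vstack([snap('wrist')['color'],snap('top')['color'][140:320]])[:,:,::-1])
E
```

```text
time: 24.7
ee_pos: [0.6576, 0.1205, 0.0002]
tcp_rot: [-169.4, 89.7, -169.4]
wrist_force: [0.8, -0.1, 0.7]
opening: 0.043
time: 25.7
ee_pos: [0.658, 0.1206, 0.0828]
tcp_rot: [-169.6, 89.7, -169.6]
wrist_force: [1.2, 1.1, 0.6]
opening: 0.0206
time: 26.7
ee_pos: [0.5177, -0.0515, 0.045]
tcp_rot: [172.7, 90.0, 172.7]
wrist_force: [0.6, 0.4, 0.9]
opening: 0.0203
time: 27.7
ee_pos: [0.4614, -0.0523, 0.1558]
tcp_rot: [-6.2, 89.6, -6.2]
wrist_force: [-1.0, -0.4, 0.5]
opening: 0.0341
132 [316.8 183.5] [ 0.6511 -0.1413  0.006 ]
[ 0.4515 -0.0517  0.153 ]
```

View pics/a.png

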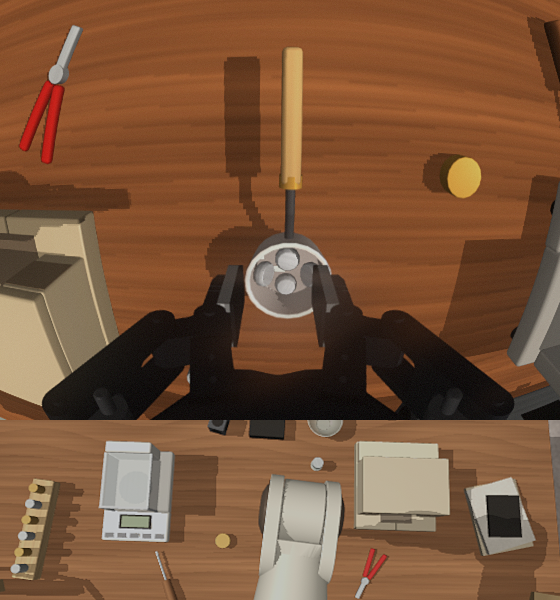

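The wrist view shows all four buttons flat in the dish, around (285,268), with the handle pointing straight back at column 291. No other buttons are visible.

```bash
python3 - <<'E'
from h import *
c=snap('wrist')
for u,v,z in((292,49,.047),(290.5,186,.047),(287.5,279,.04)): print(onz(c,u,v,z).round(4))
E
python3 go.py .3845 -.0411 .151 90
```

```text
[ 0.3256 -0.0414  0.047 ]
[ 0.4318 -0.0421  0.047 ]
[ 0.518  -0.0434  0.04  ]
at [ 0.4574 -0.052   0.1525] yaw 89.94 shift [  1.4  10.8 -72.9] turn -0.1
```

```bash
python3 -m jog '0 5 -35 0;0 10 -73 0;30 10 -73 0;70 10 -73 0;105 10 -73 0;122 10 -73 0;130 10 -73 0;130 10 -73 0' 0.5; python3 -m jog '0 0 0 0;0 0 0 0;0 0 0 0;0 0 0 0;0 0 0 0;0 0 0 0;0 0 0 0;0 0 0 0' 0 118;python3 -m jog '-10 0 0 0;-25 0 0 0;-45 0 0 0;-65 0 0 0;-85 0 0 0;-100 0 0 0;-100 0 0 0;-100 0 0 0'; python3 - <<'E'
from h import *
s=status.get_obs(); print(s['wrist_force'],s['torque'])
c=snap('scene'); a=c['color'][90:300,150:430]
w=snap('wrist')['color'][:,100:460]
cv2.imwrite('pics/g2.png',np.hstack([cv2.resize(a,(400,300)),cv2.resize(w,(350,408))[:300]])[:,:,::-1])
E
python3 go.py .36 .376 .125 89
```

```text
time: 28.9
ee_pos: [0.3851, -0.0419, 0.0226]
tcp_rot: [-10.5, 90.0, -10.6]
wrist_force: [-0.3, -0.9, -0.4]
opening: 0.0428
time: 29.9
ee_pos: [0.385, -0.0419, 0.0224]
tcp_rot: [-12.2, 90.0, -12.3]
wrist_force: [-0.7, -1.0, 5.0]
opening: 0.0138
time: 30.9
ee_pos: [0.3844, -0.0418, 0.1216]
tcp_rot: [175.9, 89.9, 175.8]
wrist_force: [-0.3, 0.1, -2.0]
opening: 0.0137
[-0.26703834  0.05858233 -2.02819422] [0.03957297 0.26893292 0.00377021]
at [ 0.3842 -0.0418  0.1214] yaw 89.95 shift [ -3.5 417.8 -24.6] turn 1.0
```

View pics/g2.png

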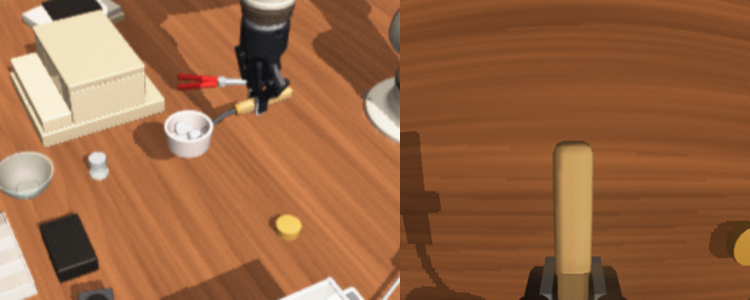

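Lifted level with the charge (about 2 N). Carrying it to the front of the balance.

```bash
python3 -m jog '0 15 -10 0;0 40 -20 0;0 70 -30 0;0 100 -45 0;0 130 -60 0;0 160 -75 0;0 190 -80 0;0 215 -80 0'; python3 -m jog '0 30 0 0;0 60 0 0;0 90 0 0;0 120 0 0;0 150 0 0;0 175 0 0;0 194 0 1;0 201 0 1';  python3 -m jog '0 0 0 0;0 0 0 0;0 0 0 0;10 0 0 0;20 0 0 0;23 0 0 0;23 0 0 0;23 0 0 0'; python3 - <<'E'
from h import *
p,M=tool(); print(p,M[:,1])
snap('wrist','wb.png'); c=snap('top'); cv2.imwrite('pics/tb.png',cv2.resize(c['color'][150:320,70:270],None,fx=3.5,fy=3.5,interpolation=cv2.INTER_CUBIC)[:,:,::-1])
E
```

```text
time: 32.0
ee_pos: [0.3034, 0.1746, 0.1221]
tcp_rot: [111.2, 90.0, 111.2]
wrist_force: [0.4, -0.3, -2.4]
opening: 0.0139
time: 33.0
ee_pos: [0.3038, 0.3749, 0.1218]
tcp_rot: [-148.2, 89.9, -149.2]
wrist_force: [-0.6, 0.9, -1.1]
opening: 0.0141
time: 34.0
ee_pos: [0.3051, 0.3743, 0.0994]
tcp_rot: [46.3, 90.0, 45.2]
wrist_force: [0.2, -0.2, -1.9]
opening: 0.0139
[0.30509156 0.37431685 0.09943926] [1.82136339e-02 9.99834087e-01 2.48576815e-04]
```

View pics/tb.png

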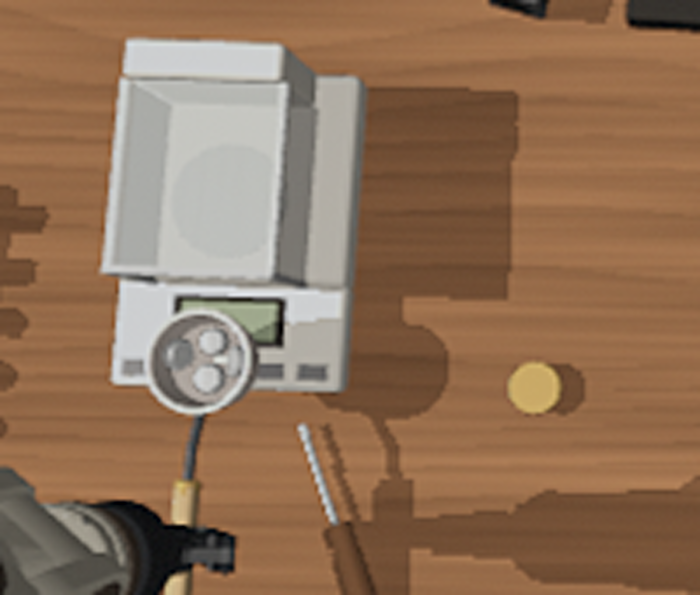

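Top view: the dish is over the balance's front deck, rim centre at crop (202,361). The pan disc centre is at crop (228,201), and the hood roof edges run left (103,272)→(122,80) and right (275,280)→(289,84).

```bash
python3 - <<'E'
from h import *
c=snap('top')
P=lambda u,v,z:onz(c,70+u/3.5-.36,150+v/3.5-.36,z).round(4)
print('dish',P(202,361.5,.117),'pan',P(228,201,.062))
l,r,L,r2=P(103,272,.14),P(275,280,.14),P(122,80,.14),P(289,84,.14)
print('hood',l,r,L,r2,'midF',(l+r)/2,'midB',(L+r2)/2)
print('housing front',P(112,383,.041),P(344,391,.041))
print('gripstart',P(186,482,.122))
E
```

```text
dish [0.4356 0.3673 0.117 ] pan [0.565  0.3741 0.062 ]
hood [0.4996 0.4359 0.14  ] [0.4953 0.3093 0.14  ] [0.6443 0.4322 0.14  ] [0.643  0.3071 0.14  ] midF [0.49745 0.3726  0.14   ] midB [0.64365 0.36965 0.14   ]
housing front [0.4201 0.4647 0.041 ] [0.416  0.2797 0.041 ]
gripstart [0.3474 0.3716 0.122 ]
```

View pics/wb.png

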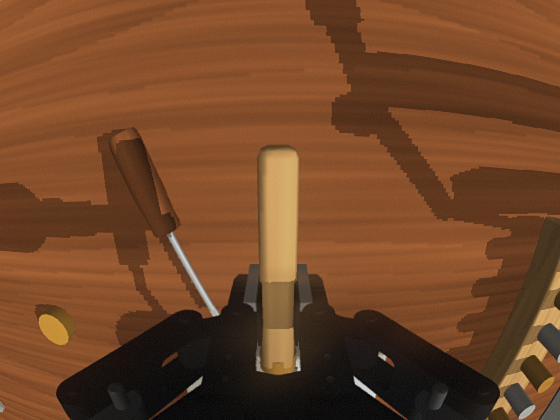

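```bash
python3 -m jog '0 2 0 0;0 4 0 0;0 6 0 0;0 6 10 0;0 6 20 0;0 6 35 0;0 6 50 0;0 6 65 0'; python3 -m jog '0 0 10 0;0 0 20 0;0 0 30 0;0 0 40 0;0 0 50 0;0 0 58 0;0 0 63.5 0;0 0 63.5 0'; python3 - <<'E'
from h import *
p,M=tool(); print(p)
c=snap('top'); cv2.imwrite('pics/tb2.png',cv2.resize(c['color'][160:280,80:200],None,fx=5,fy=5,interpolation=cv2.INTER_CUBIC)[:,:,::-1])
E
```

```text
time: 35.15
ee_pos: [0.3714, 0.3789, 0.0991]
tcp_rot: [-93.7, 90.0, -94.7]
wrist_force: [-0.5, -0.5, -2.1]
opening: 0.0137
time: 36.15
ee_pos: [0.4338, 0.3778, 0.0991]
tcp_rot: [-139.0, 90.0, -140.1]
wrist_force: [0.0, -0.7, -2.5]
opening: 0.0135
[0.4338461  0.37776699 0.09906156]
```

View pics/tb2.png

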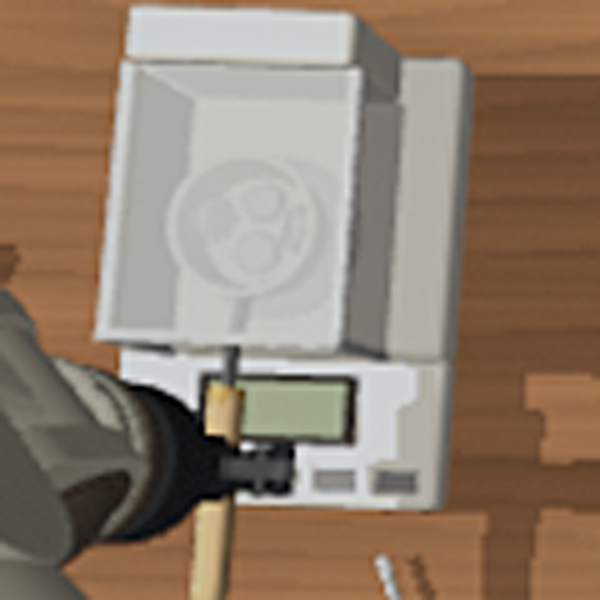

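Through the clear roof, the dish rim centre is at crop (247,226) and the pan is visible beneath it, offset to the lower right by parallax.

```bash
python3 - <<'E'
from h import *
c=snap('top')
print(c['R']@[.5655,.372,.117]+c['t'])
P=lambda u,v,z:onz(c,80+u/5-.4,160+v/5-.4,z).round(4)
print('dish',P(247,226,.117)); 
q=proj(c,(.565,.3735,.062)); print('pan crop',(q-[79.6,159.6])*5, 'pan edges', [(proj(c,(.565+a,.3735+b,.062))-[79.6,159.6])*5 for a,b in((0,.046),(0,-.046),(.046,0),(-.046,0))])
l,r,L,R2=P(95,338,.14),P(342,348,.14),P(122,63,.14),P(361,68,.14); print((l+r)/2,(L+R2)/2,l[1]-r[1])
q=P(341,258,.062);print(q)
E
```

```text
[-0.3885701  -0.0170548   1.06961203]
dish [0.5628 0.3709 0.117 ]
pan crop [277.03314281 237.27073246] pan edges [array([194.44028778, 236.20165243]), array([359.57351658, 238.33913317]), array([281.9976615 , 156.30114209]), array([272.01107083, 319.17899733])]
[0.4982 0.3735 0.14  ] [0.64465 0.3709  0.14   ] 0.12719999999999998
[0.5538 0.3372 0.062 ]
```

```bash
python3 -m jog '0 1.5 2 0;2 1.5 2 0;4 1.5 2 0;6 1.5 2 0;8 1.5 2 0;10 1.5 2 0;12 1.5 2 0;12 1.5 2 0'; python3 -m jog '1 0 0 0;1.5 0 0 0;2 0 0 0;2.5 0 0 0;3 0 0 0;3.5 0 0 0;4 0 0 0;4 0 0 0'; python3 - <<'E'
from h import *
s=status.get_obs();print(s['ee_pos'],s['wrist_force'],s['torque'])
E
```

```text
time: 37.25
ee_pos: [0.4356, 0.3792, 0.087]
tcp_rot: [-133.9, 90.0, -134.9]
wrist_force: [0.2, -0.2, -2.7]
opening: 0.0137
time: 38.25
ee_pos: [0.4356, 0.3794, 0.0832]
tcp_rot: [41.7, 90.0, 40.7]
wrist_force: [-2.1, 1.1, 0.2]
opening: 0.0139
[0.43562367 0.37936381 0.08321317] [-2.14480342  1.09537682  0.20893248] [-0.03786135  0.24897107  0.01365003]
```

```bash
python3 -m jog '0.5 0 0 0;1 0 0 0;1.5 0 0 0;1.5 0 0 0;1.5 0 0 0;1.5 0 0 0;1.5 0 0 0;1.5 0 0 0'; python3 -m jog '0 0 0 0;0 0 0 0;0 0 0 0;0 0 0 0;0 0 0 0;0 0 0 0;0 0 0 0;0 0 0 0' 0.4 118; python3 -m jog '-10 0 0 0;-20 0 0 0;-35 0 0 0;-50 0 0 0;-60 0 0 0;-60 0 0 0;-60 0 0 0;-60 0 0 0'; python3 -m jog '0 0 0 0;0 0 0 0;0 0 0 0;0 0 0 0;0 0 0 0;0 0 0 0;0 0 0 0;0 0 0 0';  python3 -m jog '0 0 0 0;0 0 0 0;0 0 0 0;0 0 0 0;0 0 0 0;0 0 0 0;0 0 0 0;0 0 0 0'; python3 - <<'E'
from h import *
c=snap('top'); a=cv2.resize(c['color'][160:280,80:200],None,fx=4,fy=4,interpolation=cv2.INTER_CUBIC)
c=snap('scene'); b=cv2.resize(c['color'][260:420,280:460],None,fx=1.75,fy=1.75,interpolation=cv2.INTER_CUBIC)
o=np.zeros((480,795,3),np.uint8); o[:480,:480]=a; o[:280,480:]=b[:280,:315]; cv2.imwrite('pics/wg.png',o[:,:,::-1])
E
```

```text
time: 39.25
ee_pos: [0.4356, 0.3793, 0.0817]
tcp_rot: [-178.2, 90.0, -179.3]
wrist_force: [-2.9, 0.5, 1.1]
opening: 0.0136
time: 40.25
ee_pos: [0.4356, 0.3793, 0.0817]
tcp_rot: [-146.1, 90.0, -147.1]
wrist_force: [0.3, -0.3, -0.2]
opening: 0.0343
time: 41.25
ee_pos: [0.4354, 0.3791, 0.141]
tcp_rot: [-138.7, 89.9, -139.7]
wrist_force: [-0.2, 0.7, -0.4]
opening: 0.0344
time: 42.25
ee_pos: [0.4356, 0.3793, 0.1417]
tcp_rot: [-78.2, 90.0, -79.2]
wrist_force: [-0.1, -0.2, 0.5]
opening: 0.0342
time: 43.25
ee_pos: [0.4356, 0.3793, 0.1417]
tcp_rot: [-24.9, 90.0, -25.9]
wrist_force: [-0.5, -0.5, 0.3]
opening: 0.0344
```

View pics/wg.png

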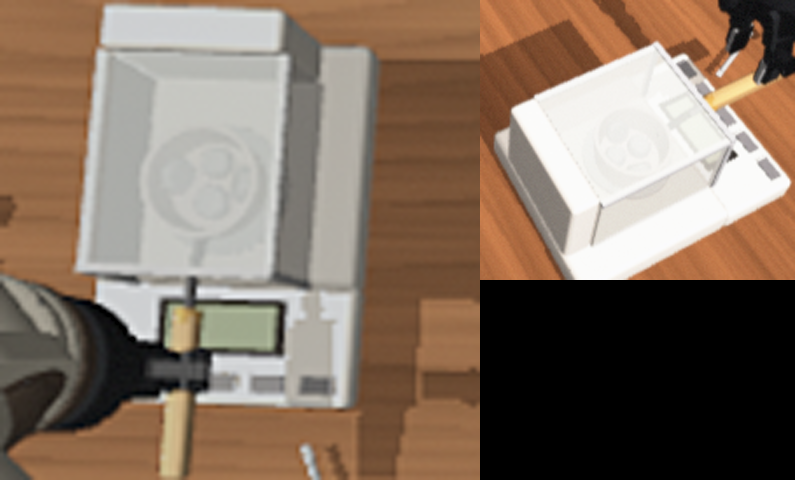

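The dish stands on the pan under the hood, upright with the charge inside: rim centre at crop (206,181), pan crescent visible around it.

```bash
python3 - <<'E'
from h import *
c=snap('top')
print(onz(c,80+206/4-.4,160+181/4-.4,.099), onz(c,80+182/4-.4,160+310/4-.4,.106),onz(c,80+175/4-.4,160+475/4-.4,.106))
for b in((0,-.046),(.046,0),(-.046,0)): print((proj(c,(.565+b[0],.3725+b[1],.059))-[79.6,159.6])*4)
print(status.get_obs()['time'])
E
```

```text
[0.56548994 0.37171235 0.099     ] [0.4776728  0.37976102 0.106     ] [0.36971616 0.37742618 0.106     ]
[290.34922841 191.32373909]
[228.43706348 125.86224849]
[220.50184726 255.82773859]
43.4
```

```bash
python3 -m jog '0 0 0 0;15 0 0 0;30 0 0 0;45 0 0 0;55 0 0 0;60 0 0 0;60 0 0 0;60 0 0 0' 0.4; python3 -m jog '0 0 0 0;0 0 0 0;0 0 0 0;0 0 0 0;0 0 0 0;0 0 0 0;0 0 0 0;0 0 0 0' 0 118; python3 -m jog '-2 0 0 0;-5 0 0 0;-9 0 0 0;-13 0 0 0;-17 0 0 0;-17 0 0 0;-17 0 0 0;-17 0 0 0';  python3 -m jog '0 0 -6 0;0 0 -14 0;0 0 -24 0;0 0 -36 0;0 0 -48 0;0 0 -60 0;0 0 -72 0;0 0 -84 0'; python3 -m jog '0 0 -12 0;0 0 -24 0;0 0 -36 0;0 0 -46 0;-10 0 -50 0;-22 0 -50 0;-30 0 -50 0;-30 0 -50 0'; python3 go.py .29 -.355 .13 88.5; python3 b.py
```

```text
time: 44.4
ee_pos: [0.4359, 0.3795, 0.0822]
tcp_rot: [40.4, 89.9, 39.4]
wrist_force: [0.4, -0.4, 0.6]
opening: 0.0339
time: 45.4
ee_pos: [0.4357, 0.3794, 0.0817]
tcp_rot: [24.8, 90.0, 23.8]
wrist_force: [2.8, 0.7, 0.1]
opening: 0.0138
time: 46.4
ee_pos: [0.4356, 0.3792, 0.0985]
tcp_rot: [-143.3, 90.0, -144.3]
wrist_force: [-0.4, 0.0, -3.0]
opening: 0.0134
time: 47.4
ee_pos: [0.3508, 0.3809, 0.0987]
tcp_rot: [70.4, 90.0, 69.3]
wrist_force: [0.2, -0.1, -1.2]
opening: 0.0136
time: 48.4
ee_pos: [0.3022, 0.3821, 0.1297]
tcp_rot: [51.0, 89.9, 49.9]
wrist_force: [0.3, -0.6, -2.4]
opening: 0.0138
at [0.3022 0.3821 0.1297] yaw 88.93 shift [  -1.2 -737.2    1.5] turn 0.4
135 [316.8 183.4] [ 0.6513 -0.1413  0.006 ]
[0.302  0.3819 0.129 ]
```

```bash
python3 -m jog '0 -15 0 0;0 -40 0 0;0 -70 0 0;0 -105 0 0;0 -140 0 0;0 -175 0 0;0 -210 0 0;0 -245 0 0'; python3 -m jog '0 -35 0 0;0 -70 0 0;0 -105 0 0;0 -140 0 0;0 -175 0 0;0 -210 0 0;0 -245 0 0;0 -280 0 0'; python3 -m jog '0 -35 0 0;0 -70 0 0;0 -105 0 0;0 -140 0 0;0 -170 0 0;0 -195 0 0;0 -208 0 0;0 -212 0 0'; python3 -m jog '0 0 0 0;0 0 0 0;15 0 0 0;30 0 0 0;45 0 0 0;55 0 0 0;60 0 0 0;60 0 0 0'; python3 go.py .30 -.355 .069 88.9;  python3 - <<'E'
from h import *
c=snap('top'); cv2.imwrite('pics/th.png',cv2.resize(c['color'][155:305,340:465],None,fx=4,fy=4,interpolation=cv2.INTER_CUBIC)[:,:,::-1])
E
```

```text
time: 49.45
ee_pos: [0.2964, 0.1351, 0.1282]
tcp_rot: [-120.9, 90.0, -122.0]
wrist_force: [0.5, -0.1, -1.4]
opening: 0.0141
time: 50.45
ee_pos: [0.2909, -0.1445, 0.1283]
tcp_rot: [-144.7, 90.0, -145.8]
wrist_force: [1.4, 0.6, -1.8]
opening: 0.0135
time: 51.45
ee_pos: [0.2876, -0.3552, 0.1284]
tcp_rot: [138.3, 89.9, 137.2]
wrist_force: [0.5, 0.7, -2.6]
opening: 0.0141
time: 52.45
ee_pos: [0.2881, -0.355, 0.0685]
tcp_rot: [130.5, 90.0, 129.5]
wrist_force: [0.2, 0.3, -2.1]
opening: 0.0137
at [ 0.2881 -0.355   0.0685] yaw 88.95 shift [-0.5  0.3 11.9] turn 0.1
```

View pics/th.png

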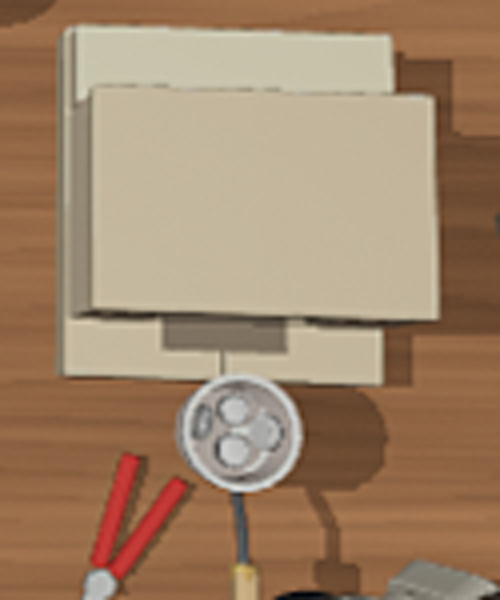

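Top view: the dish is in front of the hearth, rim centre at crop (242,433), with all four buttons in it.

```bash
python3 - <<'E'
from h import *
c=snap('top')
P=lambda u,v,z:onz(c,340+u/4-.4,155+v/4-.4,z).round(4)
print('dish',P(242,433,.086)); q=[P(*k,.124) for k in((92,312),(438,320),(92,87),(435,96))]; print('roof',q,np.mean(q,0))
q=[P(*k,.032) for k in((64,375),(382,384),(75,27),(391,35))];print('floor',q,np.mean(q[:2],0),np.mean(q[2:],0))
E
```

```text
dish [ 0.4188 -0.3564  0.086 ]
roof [array([ 0.496, -0.248,  0.124]), array([ 0.4935, -0.476 ,  0.124 ]), array([ 0.6471, -0.2508,  0.124 ]), array([ 0.6442, -0.4814,  0.124 ])] [ 0.5702  -0.36405  0.124  ]
floor [array([ 0.459 , -0.2481,  0.032 ]), array([ 0.4554, -0.4746,  0.032 ]), array([ 0.7133, -0.2604,  0.032 ]), array([ 0.7106, -0.4926,  0.032 ])] [ 0.4572  -0.36135  0.032  ] [ 0.71195 -0.3765   0.032  ]
```

```bash
python3 -m jog '0 -2.5 0 0;0 -5 0 0;0 -5 8 0;0 -5 18 0;0 -5 30 0;0 -5 42 0;0 -5 56 0;0 -5 70 0'; python3 -m jog '0 0 14 0;0 0 28 0;0 0 42 0;0 0 56 0;0 0 66 0;0 0 74 0;0 0 80 0;0 0 81 0'; python3 -m jog '3 0 0 0;6 0 0 0;8 0 0 0;10 0 0 0;11 0 0 0;12 0 0 0;12.5 0 0 0;12.5 0 0 0'; python3 go.py .439 -.3625 .0545 88.9
```

```text
time: 53.55
ee_pos: [0.3592, -0.3613, 0.0686]
tcp_rot: [55.1, 90.0, 54.1]
wrist_force: [-0.1, -0.2, -3.6]
opening: 0.0136
time: 54.55
ee_pos: [0.4393, -0.3629, 0.0686]
tcp_rot: [150.5, 90.0, 149.5]
wrist_force: [0.7, 0.1, -1.8]
opening: 0.0139
time: 55.55
ee_pos: [0.4391, -0.3629, 0.0562]
tcp_rot: [-58.1, 90.0, -59.1]
wrist_force: [0.6, 0.2, -1.3]
opening: 0.0137
at [ 0.4391 -0.3629  0.0562] yaw 88.95 shift [ 1.7  0.4 -0.1] turn 0.1
```

```bash
python3 -m jog '0.5 0 0 0;1 0 0 0;1.5 0 0 0;2 0 0 0;2.3 0 0 0;2.3 0 0 0;2.3 0 0 0;2.3 0 0 0'; python3 -m jog '0 0 0 0;0 0 0 0;0 0 0 0;0 0 0 0;0 0 0 0;0 0 0 0;0 0 0 0;0 0 0 0' 0.4;python3 -m jog '-20 0 0 0;-40 0 0 0;-65 0 0 0;-90 0 0 0;-120 0 0 0;-150 0 -10 0;-150 0 -60 0;-150 0 -80 0'; python3 -m jog '0 0 -20 0;0 0 -20 0;0 0 -20 0;0 0 -20 0;0 0 -20 0;0 0 -20 0;0 0 -20 0;0 0 -20 0';python3 - <<'E'
from h import *
c=snap('wrist'); w=c['color']
for p in((.4947,-.362,.108),(.4947,-.362,.124),(.570,-.364,.072)): print(proj(c,p))
t=cv2.resize(snap('top')['color'][130:310],None,fx=1.4,fy=1.4)
o=np.zeros((600,784,3),np.uint8); o[:252]=t; o[252:,:480]=w[60:408,:480]; 
s=cv2.resize(snap('scene')['color'][60:400,60:460],(300,255)); o[300:555,482:782]=s
cv2.imwrite('pics/f.png',o[:,:,::-1])
E
```

```text
time: 56.55
ee_pos: [0.439, -0.363, 0.0545]
tcp_rot: [-69.0, 90.0, -70.1]
wrist_force: [-5.8, 1.4, 5.9]
opening: 0.0141
time: 57.55
ee_pos: [0.4391, -0.3629, 0.0539]
tcp_rot: [-32.9, 90.0, -34.0]
wrist_force: [-0.2, -0.5, -0.5]
opening: 0.0343
time: 58.55
ee_pos: [0.3576, -0.3614, 0.2044]
tcp_rot: [-55.6, 90.0, -56.7]
wrist_force: [-0.1, 0.9, -0.1]
opening: 0.0341
time: 59.55
ee_pos: [0.3391, -0.3611, 0.2039]
tcp_rot: [-161.2, 90.0, -162.2]
wrist_force: [-0.2, -1.1, -0.4]
opening: 0.0341
[279.71147284 367.25986396]
[279.79121092 378.55617112]
[278.79908497 389.25794649]
```

View pics/f.png

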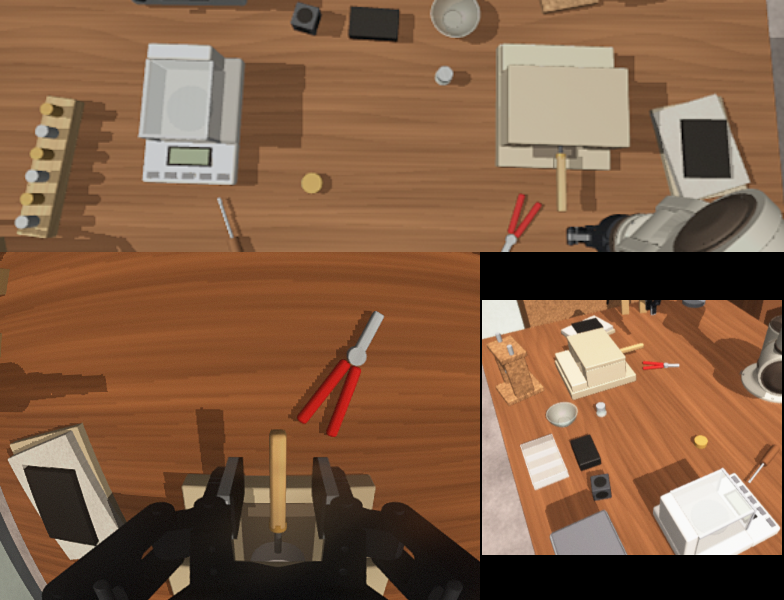

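The final pictures show the crucible in the hearth, its handle out through the mouth. There are no buttons on the bench, the bystanders are in place and the balance is empty.

```bash
python3 -c "
from workcell import bot; print(bot.job_done())"
```

```text
the job is handed in; nothing more can be done
None
```

I finished the job and handed it in at about 60 s of robot time, well inside the 210 s.

- **Charge:** I found four buttons and put all four in the crucible. One was knocked about 4 cm aside during the run, and I picked it up from its new place. No other buttons were visible in any view.
- **Weighing:** I set the crucible on the pan under the hood, within about 2 mm of the pan's centre, and let go of it for over 3 s. By the arm's height when I let go, the pan was down about 3 mm, well short of its stop.
- **Return:** I slid it back into the hearth with the dish near the middle of the chamber (x about 0.570, mouth at 0.495) and the handle out through the mouth. The last pictures show no loose buttons and the other things in place. Wrist force readings stayed under about 8 N.

Some things were not fully confirmed:
- **Calibration disagreement:** The camera and arm estimates of the dish position differed by 2 to 4 mm. I went mainly by positions measured within the same picture, and the hood (about 18 mm) and chamber (about 16 mm) clearances were larger than that.
- **Charge under the roof:** In the final views the roof slab hides the inside of the dish. All four buttons were last seen in it just before it went back into the hearth.

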